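# Unlock the mould's side core, draw it to its ring and hold it back

### The job

The moulding is ready to come out of the open hand mould, but its side core still sits in it. Slide the orange keeper fully to its green open mark to free the core rod, then draw the rod out by its black knob against the spring until the red ring has just come fully out of the barrel, no further, and finish while still holding it there so that the moulding can be lifted out. Leave the loose things around the mould where they are.

Things in the scene. Friction and masses are not known exactly. Their poses are not given: they have to be found in the camera images.
- mould: open steel mould half clamped to the bench (fixed): base 240 x 130 mm, cavity plate 180 x 130 mm, its top 70 mm above the bench; four pillars, 16 mm diameter, 28 mm above that at x +-75, y +-50. Origin: on the bench under its centre, z up; yaw up to 0.45 rad either way. Keeper housing on its -y face: y -65 to -93, x -26 to +68, top 95 mm high; then the spring barrel, the rod and its knob
- keeper (a joint): slide of the orange keeper, m, along the mould's +x axis: 0 = stop at the white (locked) marks, 0.034 = stop at the green (open) marks; starts from 0 to 0.010. Its fork sits in a groove of the rod and blocks the rod after 2 mm until the keeper is past about 0.022; it counts as open above 0.029. Slides with about 2 N of friction and stays where it is left
- keeper_tab (a point): centre of the top face of the keeper's orange tab, 124.5 mm above the bench. The tab is an upright block 14 mm (mould x) by 16 mm (mould y) by 28 mm high; it ends 29.5 mm above the top of the keeper housing, with clear space on both sides along x. Axes as the mould's
- core_rod (a joint): draw of the core rod out of its barrel, m, along the mould's -y axis: 0 = home, 0.068 = stop. The red ring (6 mm wide, hidden in the barrel at home) begins to show at 0.044 and has just come fully out at 0.050. An inner spring pulls the rod home with 4.8 N at 0, rising to about 11 N at the ring; the rod springs back if let go
- knob: black pull knob on the rod's end: waist 20 mm diameter, 30 mm long along the rod (mould y), so fingers may slip in it; head 36 mm diameter, 10 mm thick at the outer end; collar 26 mm diameter, 4 mm thick at the inner end. Origin: middle of the waist on the rod's axis, 70 mm above the bench, 31 mm outside the barrel's mouth at home; moves with the rod. Axes as the mould's: pull towards -y
- barrel_mouth (a point): centre of the open end of the spring barrel (32 mm diameter) on the rod's axis, at x = 0, y = -150 mm in the mould's frame, 70 mm above the bench; axes as the mould's
- bobbin: loose copper-coloured bobbin standing on the bench, 40 mm diameter, 38 mm high, origin under its centre; leave it alone
- plug: loose dark steel plug standing on the bench, 44 mm diameter, 40 mm high, origin under its centre; leave it alone
- casting: loose finished brass-coloured moulding standing on end on the bench, 30 mm diameter at its flange, 40 mm high, origin under its centre; leave it alone
- brush: loose wooden-handled brush lying on the bench behind the mould, 170 mm long along its own x, origin under its centre; leave it alone

How it is judged:
By the outcome, as a careful person would: the job done as asked, in the order asked, and still so for the second after the job is handed in, while the arm keeps its last pose, push and grip.
It also fails if it takes over 42 s, if anything falls off the work surface, if the arm or the gripper's body presses on something with over 40 N, if the wrist force passes 120 N, or if a joint passes its speed limit or range.

### The arm

A 7-joint arm with a two-finger parallel gripper is mounted at the origin on the work surface. World frame = base frame: x ahead of the robot, y to its left, z up, the work surface at z = 0. Lengths are in m, angles in rad, forces in N, time in s.
With the tool pointing down it reaches from about 0.4 to 0.85 m from the base axis. Payload 6.9 kg.
Tool frame: the origin (TCP) lies at the very end of the fingers, on their centre line; the grasp point (between the pads) lies 19 mm behind it (ctrl.grasp_offset is the distance from the TCP to the grasp point, in m); z points along the fingers, y is the direction in which the jaws open and shut (so a half turn about z gives the same grasp; the last joint's range is limited). The gripper opens to 85 mm and grips with 20 to 120 N. Pads are 22 mm wide; open, the fingers measure 114 mm over their backs; the gripper's body (76 mm by 85 mm) begins 54 mm behind the grasp point. The pads swing forward as they close: fully open they stand 13 mm farther back than shut.
Start: joints at [1.407, 0.507, -0.238, 1.5, 0.126, 1.149, -0.155], TCP at [0.166, -0.603, 0.231] pointing down, gripper open.
Joint ranges: [-3.08, 3.08], [-0.24, 2.05], [-1.43, 1.35], [0, 2.5], [-1.52, 4.66], [0.17, 1.96], [-2.89, 2.89]. Speed limits (rad/s): [2.39, 2.39, 3.14, 3.14, 3.14, 3.14, 3.14].

### API

Orientations are given as a unit quaternion [w, x, y, z].
In Python, from rig import ctrl, imaging gives the robot as it stands. The module is installed in compiled form; this text tells all that it offers.
- The arm moves only by the tool step_arm, never from a script. Its argument "rows" is a list of rows, each an object with "slide": the shift along the tool's x, y, z in cm, a list of three; "rot": the turn, a rotation vector about the tool's x, y, z in rad, a list of three; "fingers": the gripper's target within -1 to 1 (shut at 1, half-way at 0, fully open at -1). A call has 1 to 20 rows; each row shifts and turns the pose as measured when the row begins, along the tool's axes as they then stand; what a row does not reach is not made up. A row lasts 1/12 s, in which the tool goes at most 41.7 mm and 7.16 degrees, less where a joint would pass 70% of its speed; a pose out of reach is approached as far as the arm can. A call with a gripper value outside its range is refused whole. The fingers move at their own pace and stop on an object; "newtons" is the grip in N (left out, the last holds). Time passes only in rows, so rows that do not move let the fingers close. It gives the time, the measured TCP pose, the force and the opening at its end, in the units of the state.
- ctrl.read_state(): the state, without advancing time (a new reading comes with each control period).
- imaging.camera(name): name is "side" or "top" or "wrist"; returns a dict with "color" (384x512x3 uint8, blue, green, red), "depth" (384x512 float32, m along the optical axis (not along the pixel's ray), 0 where there is no reading), "mtx" (3x3 intrinsics, pixels), "R" (3x3) and "t" (3): a world point X has camera coordinates R X + t. Camera axes: x right, y down, z forward; pixel columns grow to the right and rows downward; lengths in m; the calibration is good to about 2 mm. A picture is of the moment at which its call begins.
- ctrl.finish_job(): hands the job in, once; it reports no verdict.
The state is a dict: "time": time; "qpos": joint angles; "qd": joint speeds; "joint_torque": joint torques, N m; "tcp_pos": TCP position; "orientation": TCP orientation; "wrist_force": force on the tool from outside, world axes, zero at the start; "wrist_torque": the same for the moment, N m; "finger_gap": finger opening in m.
Only numpy, scipy, OpenCV 4.12 (cv2) and the standard library are available. Lean on these libraries where they do the work, as an engineer would, in place of code of your own. Each camera call takes 0.05 s, during which the arm holds its last target. There are 200 camera calls.

## Working session

There is one attempt and no reset: what is moved stays moved. The work goes in short steps, Python scripts to look and compute and a tool call to move; the robot and the scene stay as the last step left them, time stands still between calls to the robot, and variables do not carry over. Pictures are saved under pics/ and viewed, about 8 in all and at most 12, crops included, and the job is handed in when it is done.

Besides the shell and the picture viewer there is one more tool, called after "Call:" as name(argument=value, ...), one argument or row to a line, values as JSON. step_arm: Moves the arm, as the interface text tells. Its arguments: {"type":"object","properties":{"rows":{"type":"array","items":{"type":"object","properties":{"slide":{"type":"array","items":{"type":"number"}},"rot":{"type":"array","items":{"type":"number"}},"fingers":{"type":"number"}}}},"newtons":{"type":"number"}},"required":["rows"]}

```bash
mkdir -p pics
cat > h.py <<'E'
import numpy as np, cv2
from scipy.spatial.transform import Rotation as Rn
from rig import ctrl, imaging
def pts(c):
    v,u=np.indices(c["depth"].shape); d=c["depth"]
    K=c["mtx"]; p=np.stack([(u-K[0,2])/K[0,0]*d,(v-K[1,2])/K[1,1]*d,d],-1)
    return (p-c["t"])@c["R"]
def proj(c,X):
    p=c["R"]@np.array(X)+c["t"]; q=c["mtx"]@p; return q[:2]/q[2]
E
python3 - <<'E'
from h import *
s=ctrl.read_state(); print(s, ctrl.grasp_offset)
a=imaging.camera("side");b=imaging.camera("top")
np.savez("c0.npz",**{f"{n}_{k}":v for n,c in(("side",a),("top",b)) for k,v in c.items()})
for n,c in(("side",a),("top",b)):
    print(n,c["mtx"][0,0],-c["R"].T@c["t"],c["R"][2])
    cv2.imwrite(f"pics/{n}0.png",cv2.resize(c["color"],(800,600)))
E
```

```text
{'time': 0.0, 'qpos': array([ 1.40750055,  0.50832906, -0.23751102,  1.50114476,  0.12570081,
        1.1489132 , -0.15478196]), 'qd': array([ 2.55619068e-05,  9.80839993e-04, -4.36834869e-05,  1.84957935e-03,
       -1.53226095e-04, -2.69563829e-04,  5.67219448e-04]), 'joint_torque': array([ 3.30335088e-04, -6.20607305e+01, -2.18671404e+00, -2.49661410e+01,
        1.26906161e-02,  1.18457543e-02, -9.22928916e-05]), 'tcp_pos': array([ 0.16576135, -0.60208477,  0.23043055]), 'orientation': array([-8.91273761e-04,  9.90980111e-01,  1.34005990e-01, -1.43352760e-04]), 'wrist_force': array([0.44084651, 0.14622007, 0.13334327]), 'wrist_torque': array([ 0.03547252, -0.03690771,  0.04935719]), 'finger_gap': 0.08553622951813115} 0.0187
side 352.57161205201663 [ 0.18343498 -0.35989906  0.61141085] [ 0.50940559  0.53647464 -0.67283052]
top 488.55192097806076 [0.50542735 0.03507679 1.17131242] [ 0.06944868  0.01126091 -0.99752197]
```

View pics/side0.png

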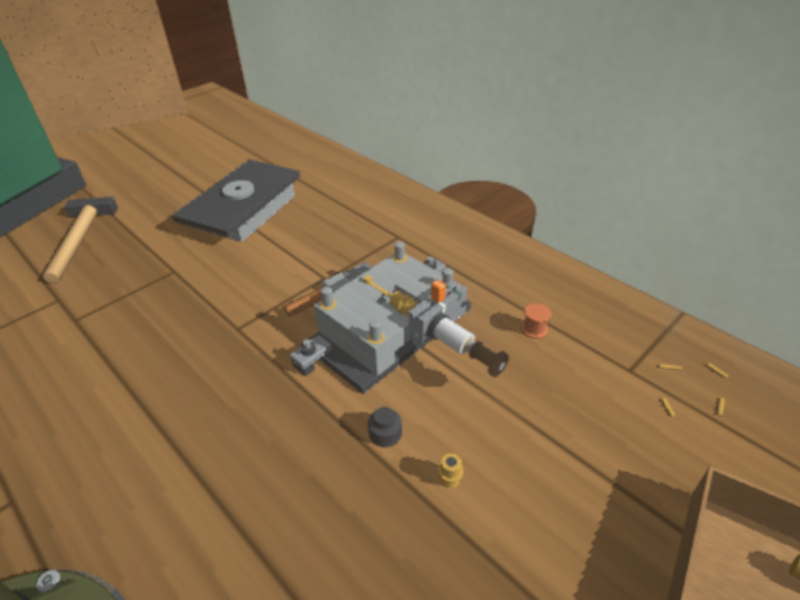

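View pics/top0.png

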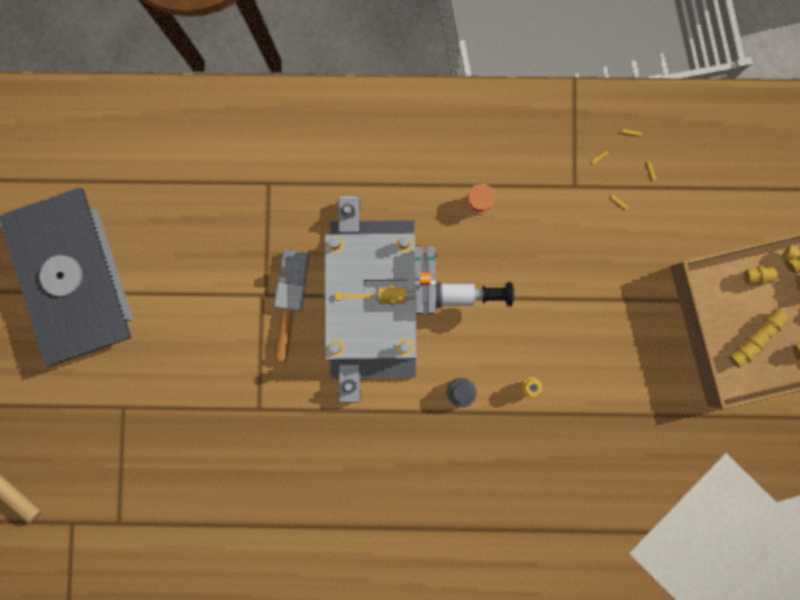

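The side view shows the mould at (390,310), its knob at (490,355) and the orange tab at (438,292). In the top view the plate is at (370,295), the tab at (426,278) and the knob at (497,294), with the rod pointing image-right. The plug, casting and bobbin are at (462,392), (532,387) and (481,198).

```bash
cat > m.py <<'E'
from h import *
d=np.load("c0.npz")
for n in("top","side"):
    c={k:d[f"{n}_{k}"] for k in("color","depth","mtx","R","t")}
    P=pts(c); hsv=cv2.cvtColor(c["color"],cv2.COLOR_BGR2HSV); ok=c["depth"]>0
    print(n,"img right in world",c["R"][0].round(2))
    o=(hsv[...,0]<14)&(hsv[...,1]>200)&(hsv[...,2]>150)&ok
    q=P[o&(P[...,2]>.10)&(P[...,2]<.15)]; print("tab",len(q),q.mean(0).round(4),np.ptp(q,axis=0).round(3), q[:,2].max())
    t=q[q[:,2]>q[:,2].max()-.006]; print(" top",len(t),t.mean(0).round(4))
    reg=np.zeros(ok.shape,bool)
    (reg.__setitem__((slice(140,240),slice(200,275)),True) if n=="top" else reg.__setitem__((slice(150,245),slice(195,310)),True))
    pl=P[reg&ok&(abs(P[...,2]-.07)<.004)&(hsv[...,1]<60)]
    r=cv2.minAreaRect((pl[:,:2]*1000).astype(np.float32)); print("plate",len(pl),pl[:,2].mean(),r)
    k=(slice(180,194),slice(300,332)) if n=="top" else (slice(218,242),slice(298,328))
    m=np.zeros(ok.shape,bool); m[k]=True; m&=ok&(hsv[...,2]<70)&(P[...,2]>.045); q=P[m]
    print("knob",len(q),q.mean(0).round(4),q.min(0).round(3),q.max(0).round(3))
E
python3 m.py
```

```text
top img right in world [ 0.01 -1.   -0.01]m.py:8: RuntimeWarning: Mean of empty slice.
  q=P[o&(P[...,2]>.10)&(P[...,2]<.15)]; print("tab",len(q),q.mean(0).round(4),np.ptp(q,axis=0).round(3), q[:,2].max())
  ret = um.true_divide(
Traceback (most recent call last):
  File "m.py", line 8, in <module>
    q=P[o&(P[...,2]>.10)&(P[...,2]<.15)]; print("tab",len(q),q.mean(0).round(4),np.ptp(q,axis=0).round(3), q[:,2].max())
                                                                                ~~~~~~^^^^^^^^^^
ValueError: zero-size array to reduction operation maximum which has no identity
```

```bash
python3 - <<'E'
from h import *
d=np.load("c0.npz")
c={k:d[f"top_{k}"] for k in("color","depth","mtx","R","t")}
P=pts(c)
hsv=cv2.cvtColor(c["color"],cv2.COLOR_BGR2HSV)
print(hsv[176:182,268:278,:].tolist()[2]); print((P[170:184,266:280,2]*1000).astype(int))
print((P[188,290:335]*1000).astype(int).tolist())
E
sed -i 's/>200)/>150)/; s/P\[...,2\]>.10)/P[...,2]>.09)/' m.py; python3 m.py
```

```text
[[12, 87, 159], [15, 119, 204], [15, 123, 218], [15, 124, 216], [15, 123, 216], [15, 124, 218], [15, 126, 217], [14, 104, 201], [11, 36, 168], [18, 8, 154]]
[[  91   94   93   93   91   82   81   82   93   92   94   92   95    0]
 [  93   95   93   95   96   82   83   83   95   95   93   93   91   -1]
 [  96   96   94   91   92   82   81   84   94   96   92   93   94    0]
 [  94   90   94   94   96   81   80   79   91   92   95   93   93    0]
 [  90   96   94   91   93   82   84   81   93   93   96   96   93   -2]
 [  94   92   94  121  123  122  126  126  127  121   89   94   94   -1]
 [  96   94   93  124  124  123  125  126  123  122   92   90   92    0]
 [  91   96   93  122  122  125  120  126  127  124   92   93   94    0]
 [  97   93   95  122  124  123  124  121  124  123   95   95   93   -1]
 [  96   95   92 1171  120  124  127  125  121  120   96   94   93    0]
 [  93   93   96  121  121  118  124  123  124  123   95   96   92    1]
 [  94   99   99  115  118  116  118  117  119  116   92   92   93   78]
 [  92   93   94   93   95   86   86   86   88   93   93   93   94 
[... 704 characters left out ...]
8], [595, -108, 83], [602, -121, 0], [601, -124, 1], [601, -126, 1], [602, -128, 1], [602, -132, -6]]
top img right in world [ 0.01 -1.   -0.01]m.py:8: RuntimeWarning: Mean of empty slice.
  q=P[o&(P[...,2]>.09)&(P[...,2]<.15)]; print("tab",len(q),q.mean(0).round(4),np.ptp(q,axis=0).round(3), q[:,2].max())
  ret = um.true_divide(
Traceback (most recent call last):
  File "m.py", line 8, in <module>
    q=P[o&(P[...,2]>.09)&(P[...,2]<.15)]; print("tab",len(q),q.mean(0).round(4),np.ptp(q,axis=0).round(3), q[:,2].max())
                                                                                ~~~~~~^^^^^^^^^^
ValueError: zero-size array to reduction operation maximum which has no identity
```

Run:
```python
from h import *
d=np.load("c0.npz")
c={k:d[f"top_{k}"] for k in("color","depth","mtx","R","t")}
P=pts(c); Z=P[...,2]
t=P[160:200,255:290][(Z[160:200,255:290]>.110)&(Z[160:200,255:290]<.14)]
print("tab",len(t),t.mean(0),np.ptp(t,axis=0))
pl=P[130:250,200:290]; pl=pl[(abs(pl[...,2]-.07)<.007)]
m=np.zeros(Z.shape,np.uint8); m[130:250,200:275]=(abs(Z[130:250,200:275]-.07)<.009)
m=cv2.morphologyEx(m,cv2.MORPH_OPEN,np.ones((5,5)))
q=P[m>0]; r=cv2.minAreaRect((q[:,:2]*1000).astype(np.float32)); print("plate",q[:,2].mean(),r)
# long edges: fit lines through plate y-extremes per row
A=[]
for v in range(155,225):
    u=np.where(m[v])[0]
    if len(u)>20: A.append((P[v,u[0]][:2],P[v,u[-1]][:2]))
A=np.array(A)
for j in(0,1):
    l=cv2.fitLine(A[:,j].astype(np.float32),cv2.DIST_HUBER,0,1e-4,1e-4).ravel(); print("edge dir/pt",l)
C=[]
for u in range(278,332):
    col=P[175:200,u]; s=col[(col[:,2]>.05)]
    if len(s)>3: C.append((s[:,1].mean(),(s[:,0].min()+s[:,0].max())/2,np.ptp(s[:,0]),len(s)))
C=np.array(C); print((C*1000).astype(int).tolist())
k=C[:,0]<-.0; print(np.polyfit(C[k,0],C[k,1],1))
print("tool z rot:",Rn.from_quat(np.roll([-8.9e-4,.99098,.1340,-1.4e-4],-1)).as_matrix().round(4))
```

```text
tab 48 [0.61184746 0.01932482 0.12273117] [0.01281936 0.01321525 0.0118324 ]
plate 0.06930775200869571 ((591.2958374023438, 97.1265869140625), (180.38424682617188, 129.11566162109375), 1.539989709854126)
edge dir/pt [0.9997822  0.02087091 0.5907524  0.16094925]
edge dir/pt [0.9999782  0.00660232 0.6019462  0.03838557]
[[5, 594, 53, 25000], [2, 590, 37, 18000], [0, 592, 33, 16000], [-1, 592, 33, 16000], [-1, 557, 104, 16000], [-6, 593, 29, 14000], [-8, 593, 29, 14000], [-10, 593, 29, 14000], [-12, 593, 29, 14000], [-15, 593, 28, 14000], [-17, 593, 29, 14000], [-19, 593, 28, 14000], [-21, 593, 29, 14000], [-23, 593, 29, 14000], [-26, 593, 28, 14000], [-28, 593, 28, 14000], [-30, 593, 29, 14000], [-32, 593, 29, 14000], [-35, 593, 29, 14000], [-37, 593, 29, 14000], [-39, 593, 28, 14000], [-41, 593, 28, 14000], [-44, 593, 28, 14000], [-46, 593, 29, 14000], [-48, 594, 28, 14000], [-50, 593, 29, 14000], [-53, 595, 13, 7000], [-55, 595, 13, 7000], [-57, 595, 13, 7000], [-60, 595, 13, 7000], [-62, 595, 13, 7000], [-64, 595, 22, 11000], [-66, 595, 22, 11000], [-69, 595, 18, 9000], [-71, 595, 17, 9000], [-73, 595, 18, 9000], [-75, 595, 18, 9000], [-77, 595, 18, 9000], [-80, 595, 18, 9000], [-82, 595, 18, 9000], [-84, 595, 18, 9000], [-87, 595, 17, 9000], [-89, 595, 17, 9000], [-91, 595, 18, 9000], [-93, 595, 18, 9000], [-95, 595, 17, 9000], [-98, 596, 31, 15000], [-99, 595, 31, 15000], [-101, 595, 31, 15000], [-104, 595, 31, 15000], [-106, 595, 31, 15000]]
[-0.07158866  0.5899389 ]
tool z rot: [[ 9.641e-01  2.656e-01 -5.000e-04]
 [ 2.656e-01 -9.641e-01  1.700e-03]
 [-0.000e+00 -1.800e-03 -1.000e+00]]
```

Measured knob at (0.595, -0.083), tab at (0.612, 0.019) and yaw about 0.022. The sizes and distances match the description. I'll turn the jaws to the mould's x axis, then travel.

Call:
step_arm(
  rows=[
    {"slide": [0,0,0],"rot": [0,0,-0.12],"fingers": -1},
    {"slide": [0,0,0],"rot": [0,0,-0.12],"fingers": -1},
    {"slide": [0,0,0],"rot": [0,0,-0.12],"fingers": -1},
    {"slide": [0,0,0],"rot": [0,0,-0.12],"fingers": -1},
    {"slide": [0,0,0],"rot": [0,0,-0.12],"fingers": -1},
    {"slide": [0,0,0],"rot": [0,0,-0.12],"fingers": -1},
    {"slide": [0,0,0],"rot": [0,0,-0.12],"fingers": -1},
    {"slide": [0,0,0],"rot": [0,0,-0.12],"fingers": -1},
    {"slide": [0,0,0],"rot": [0,0,-0.12],"fingers": -1},
    {"slide": [0,0,0],"rot": [0,0,-0.12],"fingers": -1},
    {"slide": [0,0,0],"rot": [0,0,-0.12],"fingers": -1},
    {"slide": [0,0,0],"rot": [0,0,0],"fingers": -1},
  ],
  newtons=40,
)

```text
time: 1.1
tcp_pos: [0.1642, -0.5989, 0.2245]
orientation: [-0.006, 0.681, 0.732, 0.003]
wrist_force: [1.1, -0.2, -0.1]
finger_gap: 0.0858
```

Call:
step_arm(
  rows=[
    {"slide": [3.3,2.4,0],"rot": [0,0,0.05],"fingers": -1},
    {"slide": [3.3,2.4,0],"rot": [0,0,0],"fingers": -1},
    {"slide": [3.3,2.4,0],"rot": [0,0,0],"fingers": -1},
    {"slide": [3.3,2.4,0],"rot": [0,0,0],"fingers": -1},
    {"slide": [3.3,2.4,0],"rot": [0,0,0],"fingers": -1},
    {"slide": [3.3,2.4,0],"rot": [0,0,0],"fingers": -1},
    {"slide": [3.3,2.4,0],"rot": [0,0,0],"fingers": -1},
    {"slide": [3.3,2.4,0],"rot": [0,0,0],"fingers": -1},
    {"slide": [3.3,2.4,0],"rot": [0,0,0],"fingers": -1},
    {"slide": [3.3,2.4,0],"rot": [0,0,0],"fingers": -1},
    {"slide": [3.3,2.4,0],"rot": [0,0,0],"fingers": -1},
    {"slide": [3.3,2.4,0],"rot": [0,0,0],"fingers": -1},
    {"slide": [3.3,2.4,0],"rot": [0,0,0],"fingers": -1},
    {"slide": [3.3,2.4,0],"rot": [0,0,0],"fingers": -1},
    {"slide": [0,0,0],"rot": [0,0,0],"fingers": -1},
  ],
)

```text
time: 2.35
tcp_pos: [0.5084, -0.128, 0.2251]
orientation: [-0.008, 0.728, 0.685, 0.005]
wrist_force: [0.4, 0.0, 1.1]
finger_gap: 0.0853
```

```bash
cat >> h.py <<'E'
PSI=0.022
def to(target, psi=PSI):
    s=ctrl.read_state(); R=Rn.from_quat(np.roll(s["orientation"],-1)); c,n=np.cos(psi),np.sin(psi)
    T=Rn.from_matrix(np.array([[-n,c,0],[c,n,0],[0,0,-1.]]).T if 0 else np.column_stack([[-n,c,0],[c,n,0],[0,0,-1]]))
    print("t",s["time"],"tcp",s["tcp_pos"].round(4),"gap",round(s["finger_gap"],4),"F",s["wrist_force"].round(1))
    print("slide cm",(R.inv().apply(np.array(target)-s["tcp_pos"])*100).round(2),"rot",(R.inv()*T).as_rotvec().round(3))
E
python3 -c "
from h import *
to([.612,.0193,.16])"
```

```text
t 2.35 tcp [ 0.5084 -0.128   0.2251] gap 0.0853 F [0.4 0.  1.1]
slide cm [15.21  9.47  6.75] rot [-0.004 -0.019 -0.083]
```

Call:
step_arm(
  rows=[
    {"slide": [0,0,0],"rot": [0,-0.02,-0.083],"fingers": -1},
    {"slide": [3.2,1.6,0],"rot": [0,0,0],"fingers": -1},
    {"slide": [3.2,1.8,0],"rot": [0,0,0],"fingers": -1},
    {"slide": [3.2,1.8,0],"rot": [0,0,0],"fingers": -1},
    {"slide": [3.2,1.8,1],"rot": [0,0,0],"fingers": -1},
    {"slide": [2,2,2],"rot": [0,0,0],"fingers": -1},
    {"slide": [0,0,0],"rot": [0,0,0],"fingers": -1},
    {"slide": [0,0,0],"rot": [0,0,0],"fingers": -1},
  ],
)

```text
time: 3.02
tcp_pos: [0.5995, 0.0299, 0.1908]
orientation: [-0.002, 0.709, 0.706, -0.003]
wrist_force: [0.2, 0.0, -0.0]
finger_gap: 0.0854
```

```bash
python3 -c "
from h import *
to([.612,.0193,.16])
c=imaging.camera('wrist'); np.savez('w1.npz',**c)
print(c['mtx'],-c['R'].T@c['t'])
print('tab px',proj(c,[.612,.0193,.1245]),'mouth',proj(c,[.594,-.052,.07]))
cv2.imwrite('pics/w1.png',cv2.resize(c['color'],(800,600)))"
```

```text
t 3.0167 tcp [0.5995 0.0299 0.1908] gap 0.0854 F [ 0.2  0.  -0. ]
slide cm [-1.05  1.27  3.07] rot [-0.007  0.    -0.026]
[[326.07217486   0.         259.32145172]
 [  0.         326.07217486 196.2932404 ]
 [  0.           0.           1.        ]] [0.60121084 0.09925137 0.33322227]
tab px [277.8644643  224.92639031] mouth [254.13788136 277.23920403]
```

View pics/w1.png

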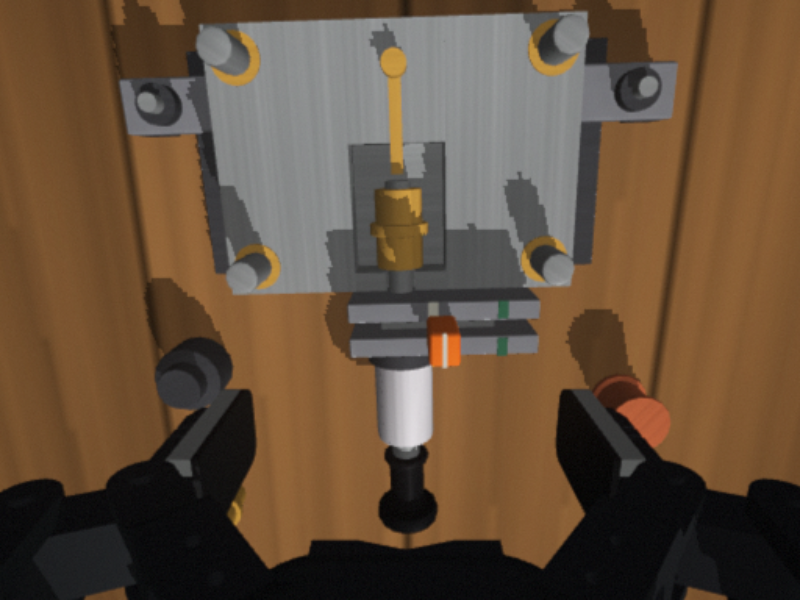

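The wrist view shows the tab at (445,348), white marks at (433,308), green marks at (503,345), and the knob at (407,490). The keeper is about 3 mm from white. I'll cross-check with the wrist depth.

```bash
cat > wm.py <<'E'
from h import *
import sys
c=np.load(sys.argv[1]); P=pts(c); Z=P[...,2]; hsv=cv2.cvtColor(c["color"],cv2.COLOR_BGR2HSV)
roi=np.zeros(Z.shape,bool); roi[150:384,200:384]=True
t=P[roi&(abs(Z-.1245)<.004)&(hsv[...,0]<20)]; print("tab",len(t),t.mean(0),t.min(0),t.max(0))
g=(abs(hsv[...,0].astype(int)-75)<18)&(hsv[...,1]>60)&roi&(Z>.085)&(Z<.105); print("green",g.sum(),P[g].mean(0))
C=[]
for v in range(225,345):
    s=P[v,230:290]; s=s[(s[:,2]>.05)&(s[:,2]<.1)]
    if len(s)>3: C.append((np.median(s[:,1]),(s[:,0].min()+s[:,0].max())/2,np.ptp(s[:,0])))
C=np.array(C); print((C[::3]*1000).round(1).tolist())
m=np.zeros(Z.shape,np.uint8); m[0:200,110:390]=(abs(Z[0:200,110:390]-.07)<.006)
m=cv2.morphologyEx(m,cv2.MORPH_OPEN,np.ones((5,5)))
print(cv2.minAreaRect((P[m>0][:,:2]*1000).astype(np.float32)))
E
python3 wm.py w1.npz
```

```text
tab 444 [0.61628779 0.02076452 0.12399643] [0.60934641 0.01163638 0.12054502] [0.62328669 0.02839129 0.12637686]
green 141 [0.64663921 0.02104096 0.09555194]
[[7.9, 592.9, 33.5], [2.8, 593.2, 34.0], [-0.3, 595.6, 30.9], [-2.9, 598.1, 30.3], [-7.1, 597.6, 31.2], [-9.7, 597.6, 31.2], [-12.5, 597.6, 31.4], [-15.5, 598.2, 30.2], [-17.9, 598.2, 30.4], [-20.6, 598.1, 30.4], [-23.5, 598.1, 30.6], [-26.2, 598.0, 30.8], [-28.8, 598.0, 31.0], [-31.5, 598.0, 31.0], [-34.3, 598.5, 29.9], [-37.1, 598.5, 30.1], [-40.0, 598.4, 30.1], [-43.2, 598.4, 30.2], [-46.0, 598.5, 28.2], [-48.3, 598.0, 23.6], [-50.9, 599.2, 20.5], [-60.0, 599.2, 23.8], [-63.2, 598.8, 24.5], [-63.8, 598.3, 23.4], [-64.8, 598.9, 18.7], [-69.8, 599.3, 18.2], [-72.6, 599.3, 18.2], [-76.1, 599.2, 18.3], [-79.2, 599.8, 19.4], [-82.1, 599.7, 19.5], [-86.5, 600.1, 27.2], [-90.0, 599.6, 31.5], [-94.4, 600.0, 34.1], [-97.3, 600.1, 33.6], [-97.9, 599.6, 34.6], [-97.9, 599.6, 32.4], [-99.6, 600.1, 31.4], [-101.9, 599.7, 26.5], [-104.3, 599.7, 17.2]]
((594.850341796875, 98.27240753173828), (180.7718048095703, 130.89866638183594), 1.4299955368041992)
```

Call:
step_arm(
  rows=[
    {"slide": [-0.5,0.8,0],"rot": [-0.007,0,-0.024],"fingers": -0.6},
    {"slide": [-0.5,0.8,1],"rot": [0,0,0],"fingers": -0.3},
    {"slide": [0,0,1.5],"rot": [0,0,0],"fingers": -0.2},
    {"slide": [0,0,1],"rot": [0,0,0],"fingers": -0.2},
    {"slide": [0,0,0],"rot": [0,0,0],"fingers": -0.2},
    {"slide": [0,0,0],"rot": [0,0,0],"fingers": -0.2},
  ],
)

```text
time: 3.57
tcp_pos: [0.6146, 0.0109, 0.1542]
orientation: [0.001, 0.706, 0.708, -0.002]
wrist_force: [-0.4, 0.5, -0.2]
finger_gap: 0.0516
```

```bash
python3 -c "
from h import *
to([.6155,.0203,.100])"
```

```text
t 3.5667 tcp [0.6146 0.0109 0.1542] gap 0.0516 F [-0.4  0.5 -0.2]
slide cm [0.96 0.1  5.42] rot [-0.001  0.004 -0.019]
```

Call:
step_arm(
  rows=[
    {"slide": [0.8,0.1,1],"rot": [0,0,-0.018],"fingers": -0.2},
    {"slide": [0,0,1.5],"rot": [0,0,0],"fingers": -0.2},
    {"slide": [0,0,1.2],"rot": [0,0,0],"fingers": -0.2},
    {"slide": [0,0,0.8],"rot": [0,0,0],"fingers": -0.2},
    {"slide": [0,0,0],"rot": [0,0,0],"fingers": -0.2},
    {"slide": [0,0,0],"rot": [0,0,0],"fingers": -0.2},
  ],
)

```text
time: 4.07
tcp_pos: [0.6164, 0.0201, 0.1081]
orientation: [0.002, 0.699, 0.715, -0.0]
wrist_force: [-0.1, 0.2, 0.8]
finger_gap: 0.0513
```

```bash
python3 -c "
from h import *
to([.6155,.0203,.100])"
```

```text
t 4.0667 tcp [0.6164 0.0201 0.1081] gap 0.0513 F [-0.1  0.2  0.8]
slide cm [ 0.03 -0.09  0.81] rot [0.002 0.004 0.   ]
```

Call:
step_arm(
  rows=[
    {"slide": [0,0,0.6],"rot": [0,0,0],"fingers": -0.2},
    {"slide": [0,0,0],"rot": [0,0,0],"fingers": 0.3},
    {"slide": [0,0,0],"rot": [0,0,0],"fingers": 1},
    {"slide": [0,0,0],"rot": [0,0,0],"fingers": 1},
    {"slide": [0,0,0],"rot": [0,0,0],"fingers": 1},
    {"slide": [0,0,0],"rot": [0,0,0],"fingers": 1},
    {"slide": [0,0,0],"rot": [0,0,0],"fingers": 1},
  ],
  newtons=30,
)

```text
time: 4.65
tcp_pos: [0.6171, 0.0209, 0.1033]
orientation: [0.003, 0.699, 0.715, 0.0]
wrist_force: [2.0, 0.5, -2.5]
finger_gap: 0.0131
```

Call:
step_arm(
  rows=[
    {"slide": [0,0.5,0],"rot": [0,0,0],"fingers": 1},
    {"slide": [0,0.5,0],"rot": [0,0,0],"fingers": 1},
    {"slide": [0,0.5,0],"rot": [0,0,0],"fingers": 1},
    {"slide": [0,0.5,0],"rot": [0,0,0],"fingers": 1},
    {"slide": [0,0.4,0],"rot": [0,0,0],"fingers": 1},
    {"slide": [0,0,0],"rot": [0,0,0],"fingers": 1},
  ],
)

```text
time: 5.15
tcp_pos: [0.6421, 0.0215, 0.1033]
orientation: [0.002, 0.699, 0.715, -0.001]
wrist_force: [-1.6, -0.2, 1.3]
finger_gap: 0.0133
```

```bash
python3 -c "
from h import *
to([.647,.0203,.103])"
```

```text
t 5.15 tcp [0.6421 0.0215 0.1033] gap 0.0133 F [-1.6 -0.2  1.3]
slide cm [-0.13  0.49  0.03] rot [0.001 0.004 0.001]
```

Call:
step_arm(
  rows=[
    {"slide": [0,0.3,0],"rot": [0,0,0],"fingers": 1},
    {"slide": [0,0.25,0],"rot": [0,0,0],"fingers": 1},
    {"slide": [0,0.2,0],"rot": [0,0,0],"fingers": 1},
    {"slide": [0,0.2,0],"rot": [0,0,0],"fingers": 1},
  ],
)

```text
time: 5.48
tcp_pos: [0.6468, 0.0216, 0.1031]
orientation: [-0.001, 0.699, 0.715, -0.006]
wrist_force: [-9.7, -0.4, 5.5]
finger_gap: 0.0137
```

Call:
step_arm(
  rows=[
    {"slide": [0,0.4,0],"rot": [0,0,0],"fingers": 1},
    {"slide": [0,0.4,0],"rot": [0,0,0],"fingers": 1},
    {"slide": [0,0.4,0],"rot": [0,0,0],"fingers": 1},
  ],
)

```text
time: 5.73
tcp_pos: [0.6468, 0.0215, 0.1029]
orientation: [-0.008, 0.698, 0.716, -0.016]
wrist_force: [-18.0, -1.5, 9.2]
finger_gap: 0.0132
```

Call:
step_arm(
  rows=[
    {"slide": [0,0,0],"rot": [0.02,0,0],"fingers": 1},
    {"slide": [0,0,0],"rot": [0,0,0],"fingers": -0.2},
    {"slide": [0,0,0],"rot": [0,0,0],"fingers": -0.2},
    {"slide": [0,0,0],"rot": [0,0,0],"fingers": -0.2},
    {"slide": [0,0,-1.5],"rot": [0,0,0],"fingers": -0.2},
    {"slide": [0,0,-3],"rot": [0,0,0],"fingers": -0.2},
    {"slide": [0,0,-2],"rot": [0,0,0],"fingers": -0.2},
    {"slide": [0,0,0],"rot": [0,0,0],"fingers": -1},
    {"slide": [0,0,0],"rot": [0,0,0],"fingers": -1},
  ],
)

```text
time: 6.48
tcp_pos: [0.6532, 0.0218, 0.1703]
orientation: [-0.013, 0.698, 0.716, -0.021]
wrist_force: [-0.8, 0.0, -1.0]
finger_gap: 0.0734
```

```bash
python3 -c "
from h import *
to([.598,-.086,.14])
c=imaging.camera('wrist'); np.savez('w2.npz',**c)
cv2.imwrite('pics/w2.png',cv2.resize(c['color'],(800,600)))"; python3 wm.py w2.npz
```

```text
t 6.4833 tcp [0.6532 0.0218 0.1703] gap 0.0734 F [-0.8  0.  -1. ]
slide cm [-10.61  -5.63   3.42] rot [-0.048  0.011  0.003]
tab 535 [0.6469598  0.02147479 0.12395717] [0.63973368 0.01284426 0.12056431] [0.65378232 0.02901581 0.12604884]
green 56 [0.64668061 0.03156541 0.09553338]
[]
((607.8080444335938, 94.2918930053711), (154.678955078125, 122.39437866210938), 1.2150883674621582)
```

View pics/w2.png

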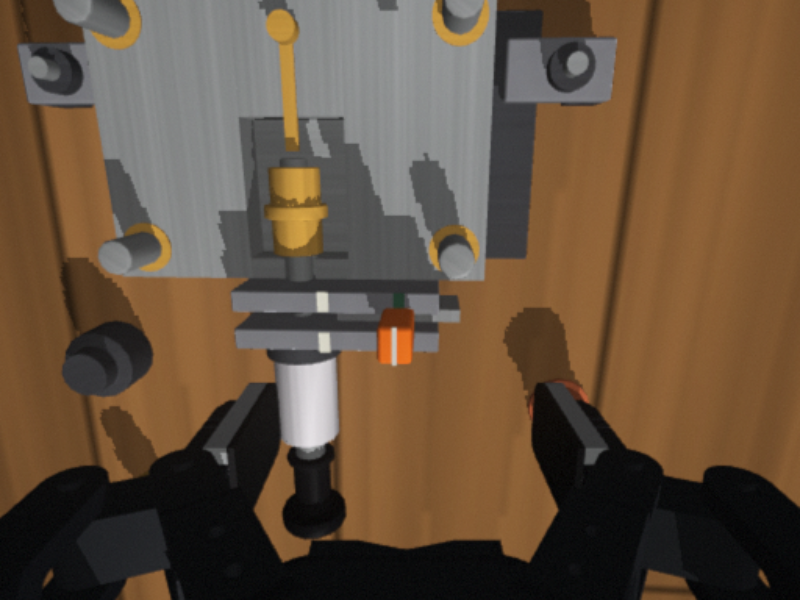

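The keeper is at its stop: tab at (396,340), covering the green mark. The wrist measurement matches the touched tab position (0.647), so I trust the wrist camera's x: knob axis at 0.599, waist centre y at about -0.081. Next I'll go to the knob.

Call:
step_arm(
  rows=[
    {"slide": [0,0,0],"rot": [-0.048,0.011,0],"fingers": -1},
    {"slide": [-2,-1,0],"rot": [0,0,0],"fingers": -1},
    {"slide": [-2.5,-1.2,0],"rot": [0,0,0],"fingers": -1},
    {"slide": [-2.5,-1.2,0],"rot": [0,0,0],"fingers": -1},
    {"slide": [-2,-1.2,0],"rot": [0,0,0],"fingers": -1},
    {"slide": [-0.8,-0.5,0],"rot": [0,0,0],"fingers": -1},
    {"slide": [0,0,0],"rot": [0,0,0],"fingers": -1},
    {"slide": [0,0,0],"rot": [0,0,0],"fingers": -1},
  ],
)

```text
time: 7.2
tcp_pos: [0.6008, -0.0788, 0.1619]
orientation: [-0.003, 0.697, 0.717, 0.0]
wrist_force: [-0.4, 1.3, 0.1]
finger_gap: 0.0854
```

```bash
python3 -c "
from h import *
to([.5993,-.083,.10])"
```

```text
t 7.2 tcp [ 0.6008 -0.0788  0.1619] gap 0.0854 F [-0.4  1.3  0.1]
slide cm [-0.44 -0.14  6.19] rot [-0.003 -0.004  0.006]
```

Call:
step_arm(
  rows=[
    {"slide": [-0.3,-0.1,1.5],"rot": [0,0,0],"fingers": -0.5},
    {"slide": [0,0,2],"rot": [0,0,0],"fingers": -0.4},
    {"slide": [0,0,2],"rot": [0,0,0],"fingers": -0.4},
    {"slide": [0,0,2],"rot": [0,0,0],"fingers": -0.4},
    {"slide": [0,0,1.2],"rot": [0,0,0],"fingers": -0.4},
    {"slide": [0,0,0],"rot": [0,0,0],"fingers": -0.4},
    {"slide": [0,0,0],"rot": [0,0,0],"fingers": -0.4},
  ],
)

```text
time: 7.78
tcp_pos: [0.6058, -0.0678, 0.0716]
orientation: [-0.003, 0.693, 0.721, 0.006]
wrist_force: [-0.6, 1.0, 0.8]
finger_gap: 0.0601
```

```bash
python3 -c "
from h import *
to([.5993,-.083,.051])
c=imaging.camera('wrist'); np.savez('w3.npz',**c)
cv2.imwrite('pics/w3.png',cv2.resize(c['color'],(800,600)))"
```

```text
t 7.7833 tcp [ 0.6058 -0.0678  0.0716] gap 0.0601 F [-0.6  1.   0.8]
slide cm [-1.52 -0.72  2.04] rot [ 0.004 -0.012  0.018]
```

View pics/w3.png

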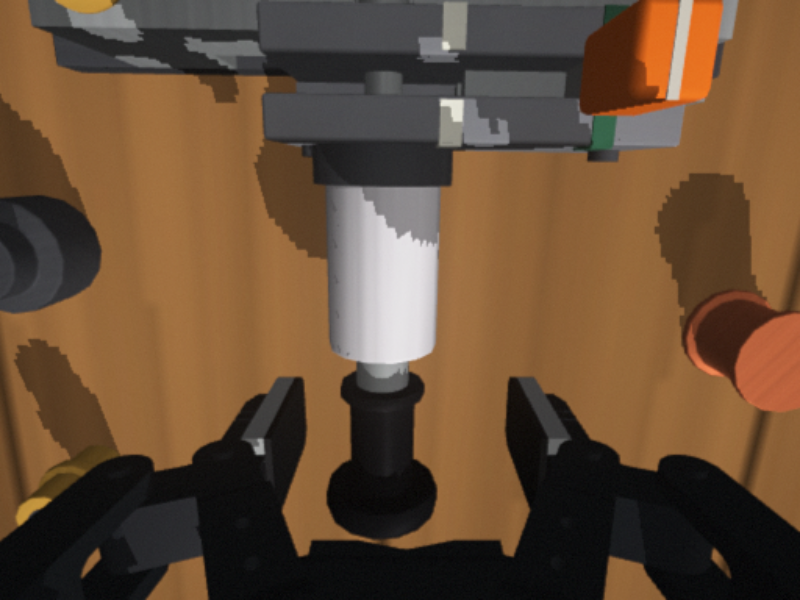

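The view shows the knob waist at (382,440) between the open fingers, whose middle is at (406,420). That agrees with the computed offset from drift during the descent. Correcting it.

Call:
step_arm(
  rows=[
    {"slide": [-0.7,-0.35,0],"rot": [0,-0.012,0.018],"fingers": -0.4},
    {"slide": [-0.7,-0.35,0.5],"rot": [0,0,0],"fingers": -0.4},
    {"slide": [0,0,0.7],"rot": [0,0,0],"fingers": -0.4},
    {"slide": [0,0,0.4],"rot": [0,0,0],"fingers": -0.4},
    {"slide": [0,0,0],"rot": [0,0,0],"fingers": -0.4},
    {"slide": [0,0,0],"rot": [0,0,0],"fingers": -0.4},
  ],
)

```text
time: 8.33
tcp_pos: [0.6011, -0.0825, 0.0576]
orientation: [0.004, 0.7, 0.714, 0.003]
wrist_force: [-0.6, 0.4, 1.6]
finger_gap: 0.0598
```

```bash
python3 -c "
from h import *
to([.5993,-.083,.051])
c=imaging.camera('wrist'); np.savez('w4.npz',**c)
P=pts(c);Z=P[...,2]
import sys
for v in range(200,350,4):
    s=P[v,200:300]; s=s[(s[:,2]>.055)&(s[:,2]<.1)]
    if len(s)>3: print(v,[(round(1000*x,1)) for x in (np.median(s[:,1]),(s[:,0].min()+s[:,0].max())/2,np.ptp(s[:,0]),s[:,2].max())])
"
```

```text
t 8.3333 tcp [ 0.6011 -0.0825  0.0576] gap 0.0598 F [-0.6  0.4  1.6]
slide cm [-0.05 -0.19  0.66] rot [ 0.01   0.002 -0.002]
200 [np.float64(-47.8), np.float64(598.6), np.float64(29.6), np.float64(86.6)]
204 [np.float64(-49.3), np.float64(598.6), np.float64(27.6), np.float64(86.6)]
208 [np.float64(-50.5), np.float64(598.4), np.float64(19.2), np.float64(86.6)]
212 [np.float64(-54.9), np.float64(598.9), np.float64(15.3), np.float64(78.4)]
216 [np.float64(-56.5), np.float64(598.9), np.float64(15.3), np.float64(78.4)]
220 [np.float64(-58.2), np.float64(598.9), np.float64(17.6), np.float64(78.5)]
224 [np.float64(-60.4), np.float64(598.6), np.float64(23.6), np.float64(79.0)]
228 [np.float64(-62.3), np.float64(599.2), np.float64(24.5), np.float64(78.8)]
232 [np.float64(-63.5), np.float64(599.0), np.float64(24.8), np.float64(79.0)]
236 [np.float64(-63.9), np.float64(598.8), np.float64(24.3), np.float64(81.2)]
240 [np.float64(-65.0), np.float64(599.1), np.float64(21.7), np.float64(83.3)]
244 [np.float64(-66.5), np.float64(599.1), np.float64(19.1), np.float64(83.3)]
248 [np.float64(-69.5), np.
[... 1093 characters left out ...]
4(-97.1), np.float64(600.2), np.float64(34.6), np.float64(81.1)]
308 [np.float64(-97.7), np.float64(600.1), np.float64(35.3), np.float64(80.5)]
312 [np.float64(-97.9), np.float64(599.6), np.float64(34.2), np.float64(82.8)]
316 [np.float64(-98.3), np.float64(599.5), np.float64(33.1), np.float64(84.9)]
320 [np.float64(-99.0), np.float64(600.2), np.float64(32.2), np.float64(86.9)]
324 [np.float64(-100.4), np.float64(600.4), np.float64(30.0), np.float64(87.6)]
328 [np.float64(-102.0), np.float64(599.8), np.float64(27.2), np.float64(88.7)]
332 [np.float64(-103.7), np.float64(600.1), np.float64(22.4), np.float64(88.4)]
336 [np.float64(-105.2), np.float64(599.6), np.float64(15.9), np.float64(88.5)]
```

Call:
step_arm(
  rows=[
    {"slide": [-0.1,-0.15,0.5],"rot": [0,0,0],"fingers": -0.2},
    {"slide": [0,0,0],"rot": [0,0,0],"fingers": 0.2},
    {"slide": [0,0,0],"rot": [0,0,0],"fingers": 0.4},
    {"slide": [0,0,0],"rot": [0,0,0],"fingers": 1},
    {"slide": [0,0,0],"rot": [0,0,0],"fingers": 1},
    {"slide": [0,0,0],"rot": [0,0,0],"fingers": 1},
    {"slide": [0,0,0],"rot": [0,0,0],"fingers": 1},
    {"slide": [0,0,0],"rot": [0,0,0],"fingers": 1},
  ],
  newtons=70,
)

```text
time: 9.05
tcp_pos: [0.5992, -0.0837, 0.0526]
orientation: [0.004, 0.7, 0.714, 0.003]
wrist_force: [-0.3, -0.3, 0.1]
finger_gap: 0.0181
```

```bash
python3 -c "
from h import *
to([.5993,-.083,.051])"
```

```text
t 9.05 tcp [ 0.5992 -0.0837  0.0526] gap 0.0181 F [-0.3 -0.3  0.1]
slide cm [0.07 0.01 0.16] rot [ 0.009  0.002 -0.002]
```

Call:
step_arm(
  rows=[
    {"slide": [-0.5,0,0],"rot": [0,0,0],"fingers": 1},
    {"slide": [-0.5,0,0],"rot": [0,0,0],"fingers": 1},
    {"slide": [-0.5,0,0],"rot": [0,0,0],"fingers": 1},
    {"slide": [-0.5,0,0],"rot": [0,0,0],"fingers": 1},
    {"slide": [-0.5,0,0],"rot": [0,0,0],"fingers": 1},
    {"slide": [-0.5,0,0],"rot": [0,0,0],"fingers": 1},
    {"slide": [0,0,0],"rot": [0,0,0],"fingers": 1},
  ],
)

```text
time: 9.63
tcp_pos: [0.5995, -0.0974, 0.0526]
orientation: [-0.004, 0.696, 0.718, 0.01]
wrist_force: [-1.9, 6.2, -0.8]
finger_gap: 0.0178
```

```bash
python3 -c "
from h import *
to([.6003,-.1347,.0526])"
```

```text
t 9.6333 tcp [ 0.5995 -0.0974  0.0526] gap 0.0178 F [-1.9  6.2 -0.8]
slide cm [-3.73 -0.04 -0.08] rot [ 0.009 -0.02   0.009]
```

Call:
step_arm(
  rows=[
    {"slide": [-0.8,0,0],"rot": [0,-0.02,0],"fingers": 1},
    {"slide": [-0.8,0,0],"rot": [0,0,0],"fingers": 1},
    {"slide": [-0.8,0,0],"rot": [0,0,0],"fingers": 1},
    {"slide": [-0.8,0,0],"rot": [0,0,0],"fingers": 1},
  ],
)

```text
time: 9.97
tcp_pos: [0.6, -0.1145, 0.0526]
orientation: [-0.004, 0.693, 0.721, 0.009]
wrist_force: [-2.1, 10.4, 2.2]
finger_gap: 0.018
```

```bash
python3 -c "
from h import *
to([.6003,-.1347,.0526])"
```

```text
t 9.9667 tcp [ 0.6    -0.1145  0.0526] gap 0.018 F [-2.1 10.4  2.2]
slide cm [-2.02 -0.05 -0.04] rot [ 0.008 -0.018  0.017]
```

Call:
step_arm(
  rows=[
    {"slide": [-0.8,0,0],"rot": [0,-0.02,0.015],"fingers": 1},
    {"slide": [-0.8,0,0],"rot": [0,0,0],"fingers": 1},
    {"slide": [-0.7,0,0],"rot": [0,0,0],"fingers": 1},
  ],
)

```text
time: 10.22
tcp_pos: [0.6002, -0.1259, 0.0526]
orientation: [-0.002, 0.696, 0.718, 0.007]
wrist_force: [-0.9, 10.4, 0.4]
finger_gap: 0.0176
```

```bash
cat > look.py <<'E'
from h import *
import sys
to([.6003,-.1347,.0526])
c=imaging.camera('wrist'); np.savez(sys.argv[1]+'.npz',**c); to([.6003,-.1347,.0526])
P=pts(c);Z=P[...,2]; hsv=cv2.cvtColor(c["color"],cv2.COLOR_BGR2HSV)
red=((hsv[...,0]<6)|(hsv[...,0]>172))&(hsv[...,1]>150)&(Z>.06)&(Z<.1)
v,u=np.where(red); print("red px",len(v), (v.min(),v.max(),u.min(),u.max()) if len(v) else "", P[red][:,1].min() if len(v) else "",P[red][:,1].max() if len(v) else "")
cr=c["color"][60:380,130:390]; cv2.imwrite(f'pics/{sys.argv[1]}.png',cv2.resize(cr,None,fx=1.9,fy=1.9,interpolation=cv2.INTER_CUBIC))
for v in range(60,330,3):
    s=P[v,200:310]; s=s[(s[:,2]>.055)&(s[:,2]<.1)]
    if len(s)>3: print(v,(1000*np.array([np.median(s[:,1]),np.ptp(s[:,0]),s[:,2].max()])).round(1),end=';')
E
python3 look.py w5
```

```text
t 10.2167 tcp [ 0.6002 -0.1259  0.0526] gap 0.0176 F [-0.9 10.4  0.4]
slide cm [-0.88 -0.02 -0.01] rot [ 0.007 -0.013  0.009]
t 10.2667 tcp [ 0.6003 -0.1266  0.0526] gap 0.0182 F [-2.7  9.7  3.4]
slide cm [-0.81 -0.02 -0.01] rot [ 0.007 -0.013  0.008]
red px 0   
60 [-43.7  30.6  86.8];63 [-44.6  30.6  86.2];66 [-45.5  30.8  87.2];69 [-46.4  30.9  86.5];72 [-47.3  31.   86.8];75 [-48.3  31.2  87.1];78 [-49.1  31.5  86.5];81 [-50.1  31.6  86.7];84 [-51.   31.7  86.8];87 [-51.7  30.4  82.4];90 [-52.4  23.3  79.3];93 [-53.5  15.7  78.3];96 [-54.5  15.2  78.7];99 [-55.5  15.2  78.8];102 [-56.5  15.4  79.6];105 [-57.5  15.3  78.9];108 [-58.5  15.4  78.9];111 [-59.5  15.6  78.6];114 [-60.6  15.4  78.6];117 [-61.6  15.7  78.6];120 [-62.6  15.7  78.6];123 [-63.7  15.7  79. ];126 [-64.7  15.7  79.1];129 [-65.8  15.2  78.7];132 [-66.8  15.4  79.2];135 [-67.9  15.5  78.9];138 [-69.   14.9  79.2];141 [-70.   15.   78.2];144 [-71.1  15.   78.5];147 [-72.2  15.2  78.7];150 [-73.3  15.1  78.8];153 [-74.4  15.1  78.9];156 [-75.5  15.2  78.3];159 [-76.6  15.2  78.6];162 [-77.7  15.4  78.6];165 [-78.8
[... 721 characters left out ...]
2 [-115.1   43.7   81.1];255 [-115.4   43.6   81.1];258 [-115.9   43.    80.2];261 [-116.5   43.    82. ];264 [-117.8   42.5   84.5];267 [-118.9   42.2   86.3];270 [-119.9   42.    89.1];273 [-116.8   39.7   93.5];276 [-117.4   37.2   97.4];279 [-118.4   36.9   99.1];282 [-119.7   35.9  100. ];285 [-121.8   36.2  100. ];288 [-128.3   22.2   94.1];291 [-129.6   21.8   96. ];294 [-130.9   21.5   97.7];297 [-132.2   21.4   98.2];300 [-133.7   21.5   98.1];303 [-135.1   21.6   98.1];306 [-136.4   21.6   98.3];309 [-137.7   22.2   99.2];312 [-139.    22.3   98.8];315 [-139.9   22.3   99. ];318 [-139.9   22.2   99.5];321 [-139.9   22.3   99.4];324 [-140.3   22.4   99.5];327 [-141.2   23.8   99. ];
```

No slip so far: the collar has moved about 42 mm and the TCP 43 mm, and the ring isn't showing yet, as expected below 44 mm. I'll approach in small steps.

Call:
step_arm(
  rows=[
    {"slide": [-0.6,0,0],"rot": [0,-0.01,0.006],"fingers": 1},
    {"slide": [-0.6,0,0],"rot": [0,0,0],"fingers": 1},
  ],
)

```text
time: 10.43
tcp_pos: [0.6003, -0.1293, 0.0526]
orientation: [-0.003, 0.696, 0.718, 0.008]
wrist_force: [-1.7, 11.4, 0.7]
finger_gap: 0.0176
```

```bash
python3 look.py w6 | cut -c1-900
```

```text
t 10.4333 tcp [ 0.6003 -0.1293  0.0526] gap 0.0176 F [-1.7 11.4  0.7]
slide cm [-0.54 -0.02 -0.01] rot [ 0.007 -0.015  0.008]
t 10.4833 tcp [ 0.6003 -0.1303  0.0525] gap 0.0181 F [-2.4  9.5  2.5]
slide cm [-0.44 -0.02 -0.01] rot [ 0.007 -0.015  0.007]
red px 168 (np.int64(78), np.int64(84), np.int64(238), np.int64(282)) -0.05354507453350049 -0.05207534245026414
60 [-47.2  31.4  87.3];63 [-48.1  30.8  86.2];66 [-49.   30.9  86.6];69 [-49.9  30.2  86.5];72 [-50.8  31.1  86.9];75 [-51.7  31.4  85.7];78 [-52.   30.6  79.4];81 [-53.   20.9  79.4];84 [-54.   16.4  78.9];87 [-55.   15.2  78.8];90 [-56.   15.3  79. ];93 [-57.   15.3  78.8];96 [-58.   15.2  78.6];99 [-59.   15.4  78.3];102 [-60.   15.2  78.9];105 [-61.   15.4  79.1];108 [-62.   15.4  79.9];111 [-63.   15.4  78.9];114 [-64.1  15.5  79.1];117 [-65.1  15.5  79. ];120 [-66.1  15.6  79. ];123 [-67.2  15.7  78.7];126 [-68.2  15.8  78.7];129 [-69.3  15.8  79.2];132 [-70.3  15.4  78.8];135 [-71.4  15.5  79.1];138 [-72.5  15.3  78.7];141 [-73.5  15.   78.6];144 [-74.6  15.1  79.3];147 [-75.7  15.1  79.4];150 [-76.8  15.1  78.4];153 [-77.9  15.1  78.9];156 [-79.   15.2  78. ];159 [-80.1  15.3  78.8];162 [-81.2  15.2  78.7];165 [-82.3  15.3  78.9];168 [-83.5  15.4  78.3];171 [-84.5  15.4  78.4];17
```

View pics/w6.png

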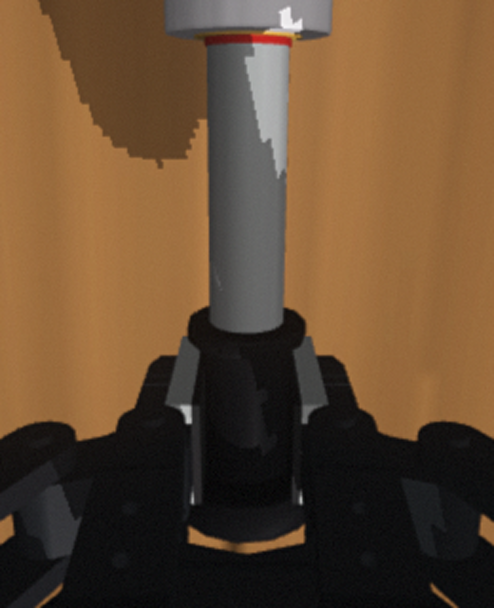

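The ring is just starting to show at (248,40) in the crop, 2.5 mm out of the mouth. That matches a draw of 46.6 mm by TCP. Target TCP y is about -0.1348, a draw of about 51 mm.

Call:
step_arm(
  rows=[
    {"slide": [-0.6,0,0],"rot": [0,-0.01,0.006],"fingers": 1},
    {"slide": [-0.5,0,0],"rot": [0,0,0],"fingers": 1},
  ],
)

```text
time: 10.65
tcp_pos: [0.6004, -0.1318, 0.0526]
orientation: [-0.003, 0.697, 0.717, 0.008]
wrist_force: [-1.5, 10.4, 0.0]
finger_gap: 0.0184
```

```bash
python3 - <<'E'
from h import *
for i in range(12):
    c=imaging.camera("wrist"); s=ctrl.read_state(); print(round(s["time"],2),s["tcp_pos"].round(4),s["wrist_force"].round(1))
E
python3 look.py w7 | cut -c1-600
```

```text
10.7 [ 0.6004 -0.1323  0.0526] [-2.  10.2  2.4]
10.75 [ 0.6004 -0.1323  0.0526] [-2.5 10.9  1.4]
10.8 [ 0.6003 -0.1324  0.0526] [-2.9  9.9  1. ]
10.85 [ 0.6004 -0.1323  0.0526] [-2.5  9.3  1.5]
10.9 [ 0.6004 -0.1323  0.0526] [-1.1 10.3  1.2]
10.95 [ 0.6004 -0.1323  0.0526] [-1.9  9.9  0.6]
11.0 [ 0.6004 -0.1323  0.0526] [-1.7 10.7  1.9]
11.05 [ 0.6003 -0.1323  0.0526] [-1.1 10.8 -0. ]
11.1 [ 0.6004 -0.1323  0.0526] [-2.5  9.9  0.9]
11.15 [ 0.6004 -0.1323  0.0526] [-1.7 10.6  1.7]
11.2 [ 0.6003 -0.1323  0.0526] [-1.2  9.9  1.3]
11.25 [ 0.6004 -0.1323  0.0526] [-2.4 10.6  1.6]
t 11.25 tcp [ 0.6004 -0.1323  0.0526] gap 0.018 F [-2.4 10.6  1.6]
slide cm [-0.24 -0.02 -0.  ] rot [ 0.007 -0.016  0.007]
t 11.3 tcp [ 0.6004 -0.1324  0.0526] gap 0.0181 F [-3.1 10.3  0.5]
slide cm [-0.23 -0.01 -0.01] rot [ 0.006 -0.016  0.007]
red px 594 (np.int64(69), np.int64(314), np.int64(238), np.int64(282)) -0.14662854285516386 -0.05197212668070732
60 [-50.2  31.5  86. ];63 [-51.1  31.5  86.8];66 [-51.7  31.7  83.1];69 [-52.   30.7  79.4];72 [-52.9  26.   79.8];75 [-54.1  16.3  79.1];78 [-55.1  16.2  79.7];81 [-56.   16.2  78.8];84 [-57.   16.5  78.9];87 [-58.   15.2  78.9];90 [-59.   15.2  79.2];93 [-60.   15.2  78.8];96 [-61.   15.3  78.5];99 [-62.   15.3  78.7];102 [-63.   15.4  78.5];105 [-64.   15.4  78.5];108 [-65.   15.4  78.8];111 [-66.   15.5  78.6];114 [-67.1  15.5  78.8];117 [-68.1  15.6  78.9];120 [-69.1  15.7  78.8];123 [-70.2  15.8  78.7];126 [-71.2  15.8  78.5];129 [-72.3  15.3  79.5];132 [-73.3  15.3  79.2];135 [-74.4  15
```

Call:
step_arm(
  rows=[
    {"slide": [-0.7,0,0],"rot": [0,0,0],"fingers": 1},
  ],
)

```text
time: 11.38
tcp_pos: [0.6004, -0.1337, 0.0526]
orientation: [-0.006, 0.695, 0.719, 0.01]
wrist_force: [-2.6, 13.1, 0.6]
finger_gap: 0.0178
```

```bash
python3 - <<'E'
from h import *
for i in range(5):
    c=imaging.camera("wrist"); s=ctrl.read_state(); print(round(s["time"],2),s["tcp_pos"].round(4),s["wrist_force"].round(1))
E
python3 look.py w8 | cut -c1-600
```

```text
11.43 [ 0.6005 -0.1351  0.0526] [-2.1 10.7  3.2]
11.48 [ 0.6004 -0.1351  0.0526] [-2.6 11.   2.4]
11.53 [ 0.6004 -0.1351  0.0526] [-1.6 10.6  1. ]
11.58 [ 0.6004 -0.135   0.0526] [-2. 10.  1.]
11.63 [ 0.6004 -0.135   0.0526] [-1.4 10.6  1.9]
t 11.6333 tcp [ 0.6004 -0.135   0.0526] gap 0.0181 F [-1.4 10.6  1.9]
slide cm [ 0.03 -0.01 -0.  ] rot [ 0.006 -0.021  0.01 ]
t 11.6833 tcp [ 0.6004 -0.135   0.0526] gap 0.0181 F [-2.6 10.3  0.9]
slide cm [ 0.03 -0.01 -0.  ] rot [ 0.006 -0.021  0.01 ]
red px 809 (np.int64(64), np.int64(83), np.int64(238), np.int64(283)) -0.059329860273273215 -0.053208126411583796
60 [-52.   31.2  79.4];63 [-52.5  29.3  79.3];66 [-53.9  19.7  79.6];69 [-55.   16.1  79.5];72 [-55.9  16.1  79.4];75 [-56.9  15.7  79.5];78 [-57.8  16.2  79.8];81 [-58.8  16.2  79.3];84 [-59.8  16.3  78.5];87 [-60.8  15.7  78.7];90 [-61.8  15.7  78.8];93 [-62.8  15.8  78.9];96 [-63.8  15.3  78.2];99 [-64.8  15.5  79. ];102 [-65.8  14.9  79.2];105 [-66.8  15.   78.6];108 [-67.8  15.   79.1];111 [-68.9  15.1  79.1];114 [-69.9  15.1  78.8];117 [-70.9  15.1  79.3];120 [-71.9  15.2  78.3];123 [-73.   15.2  78.8];126 [-74.   15.3  79. ];129 [-75.1  15.3  78.6];132 [-76.1  15.4  79. ];135 [-77.2  15
```

View pics/w8.png

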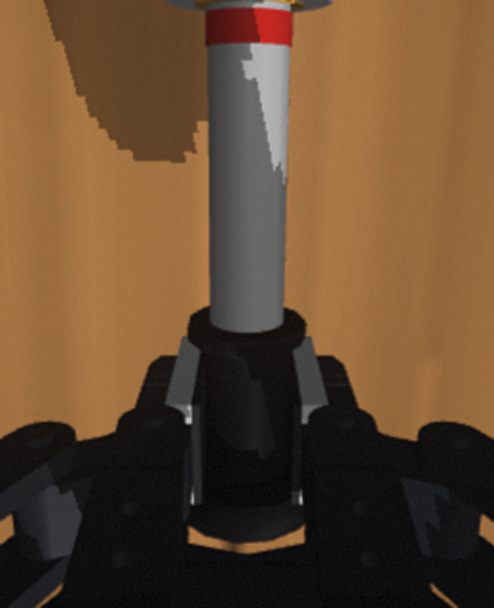

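The whole ring seems visible, about 20 rows or 6.3 mm. I'll enlarge the mouth to check.

Run:
```python
from h import *
c=np.load("w8.npz"); cr=c["color"][30:100,215:305]; cv2.imwrite("pics/w8z.png",cv2.resize(cr,None,fx=7,fy=7,interpolation=cv2.INTER_NEAREST))
P=pts(c); P
for v in range(56,90): print(v,c["color"][v,256].tolist(),c["color"][v,245].tolist(),(P[v,256,1:]*1000).round(1))
```

```text
56 [69, 67, 70] [64, 64, 67] [-51.8  83.7]
57 [62, 75, 89] [65, 68, 74] [-51.8  81.5]
58 [46, 92, 125] [49, 75, 92] [-51.9  80.5]
59 [38, 66, 85] [33, 68, 91] [-52.4  81.3]
60 [67, 77, 81] [35, 55, 68] [-52.4  79.4]
61 [93, 92, 91] [61, 64, 67] [-52.6  78.2]
62 [93, 93, 93] [69, 70, 69] [-52.8  77.8]
63 [86, 85, 96] [66, 66, 69] [-53.   76.7]
64 [38, 40, 103] [48, 49, 70] [-53.4  77.7]
65 [22, 24, 103] [20, 22, 77] [-53.8  77.8]
66 [23, 26, 107] [17, 17, 76] [-54.   77.4]
67 [22, 25, 105] [20, 23, 79] [-54.4  77.8]
68 [27, 29, 107] [19, 21, 78] [-54.8  78.7]
69 [21, 26, 105] [18, 20, 76] [-55.2  78.7]
70 [21, 24, 105] [17, 21, 79] [-55.4  78.1]
71 [23, 24, 104] [19, 22, 79] [-55.7  78.1]
72 [22, 26, 104] [21, 22, 81] [-56.  78.]
73 [21, 24, 104] [15, 19, 76] [-56.3  77.3]
74 [23, 27, 105] [17, 20, 78] [-56.8  79. ]
75 [23, 24, 106] [20, 21, 79] [-57.   78.2]
76 [24, 27, 104] [20, 23, 79] [-57.3  77.6]
77 [21, 22, 103] [21, 22, 79] [-57.6  78. ]
78 [22, 24, 104] [14, 18, 76] [-57.9  77.6]
79 [21, 24, 103] [18, 21, 78] [-58.2  77.3]
80 [21, 23, 104] [18, 20, 78] [-58.6  77.6]
81 [22, 24, 105] [19, 22, 79] [-58.9  77.9]
82 [48, 49, 103] [27, 30, 77] [-59.2  77.3]
83 [91, 93, 94] [52, 50, 69] [-59.7  79. ]
84 [93, 93, 91] [69, 68, 68] [-59.9  77.2]
85 [92, 93, 93] [68, 67, 68] [-60.3  78.5]
86 [92, 93, 93] [69, 69, 70] [-60.5  76.8]
87 [93, 95, 94] [66, 66, 68] [-60.9  78.7]
88 [93, 95, 94] [69, 68, 68] [-61.2  77.4]
89 [94, 94, 94] [68, 67, 67] [-61.5  77.4]
```

View pics/w8z.png

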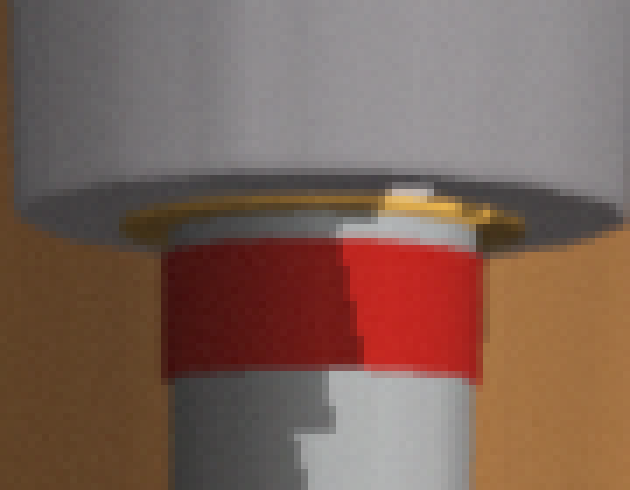

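The ring (rows 240-375 in the zoom) is fully out, with about 1 mm of grey rod between it and the brass bush. That puts the draw at about 51 mm, and the hold is steady. One last check of the keeper, then I'll hand in.

Run:
```python
from h import *
c=imaging.camera("top"); P=pts(c); hsv=cv2.cvtColor(c["color"],cv2.COLOR_BGR2HSV)
t=P[(hsv[...,0]<20)&(hsv[...,1]>90)&(abs(P[...,2]-.1235)<.008)&(abs(P[...,0]-.63)<.05)&(abs(P[...,1]-.02)<.02)]
print("tab",len(t),t.mean(0) if len(t) else "")
s=ctrl.read_state(); print(s["time"],s["tcp_pos"],s["wrist_force"],s["finger_gap"])
if len(t) and t[:,0].mean()>.638 and abs(s["tcp_pos"][1]+.135)<.0005: print("finish",ctrl.finish_job())
```

```text
tab 47 [0.64223364 0.02013011 0.1230229 ]
11.7333 [ 0.60042934 -0.134978    0.05256056] [-2.58828571  9.59520349  1.51621025] 0.018113338630408905
the job is handed in; nothing more can be done
finish None
```

The job is handed in, with the arm still holding the rod at about 51 mm of draw and the red ring fully out. It took 11.7 s of the 42 s allowed.

- **Keeper:** I gripped the orange tab and slid it about 30 mm to its stop. The force rose to about 18 N with no further motion. The wrist camera showed it on the green mark, and the top camera showed it had not moved back (30.4 mm from its start).
- **Core rod:** I gripped the knob's waist at 70 N and drew it against the spring. The enlarged wrist view shows about 1 mm of bare rod between the ring and the bush. The hand travel of 51.3 mm agrees, and there was no sign of slip. The position held to about 0.1 mm over the last 0.3 s.
- **Cameras:** The top and wrist cameras differed by about 4 mm in x. I used the wrist camera because it matched where the arm actually touched the tab.
- **Loose parts:** No move was planned near the bobbin, plug, casting or brush, and I felt no unexpected contact. I did not measure their positions again at the end.

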